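# Put the sharpening and sanding kit away in two stacking trays

## Robot

A 6-joint arm with a two-finger parallel gripper is mounted at the origin on a cart in front of the work surface, level with it; the furniture and walls round the work are solid. World frame = base frame: x ahead of the robot, y to its left, z up, the work surface at z = 0. Lengths are in m, angles in rad, forces in N, time in s.
With the tool pointing down it reaches from about 0.25 to 0.775 m from the base axis. Payload 4 kg.
Tool frame: the origin (TCP) lies midway between the tips of the shut fingers; the grasp point (between the pads) lies 19 mm behind it (robot.tcp_to_grasp is the z of the grasp point in the tool frame, in m); z points along the fingers, y is the line along which they close (so a half turn about z gives the same grasp; the last joint's range is limited). The gripper opens to 94 mm and grips with 3 to 60 N. Pads are 16 mm wide; open, the fingers measure 119 mm over their backs; the gripper's body (75 mm by 177 mm) begins 78 mm behind the grasp point.
Start: joints at [-1.362, 0.087, 1.371, -0, 1.684, -0.103], TCP at [0.169, -0.524, 0.206] pointing down, gripper open.
Joint ranges: [-3.1, 3.1], [-0.76, 2.03], [0.27, 2.55], [-1.08, 4.22], [0.17, 2.65], [-2.57, 2.57]. Speed limits (rad/s): [2.79, 2.79, 3.14, 3.14, 3.14, 3.14].

## Interface

Orientations are given as [roll, pitch, yaw] about the fixed x, y, z axes, in that order (R = Rz(yaw) Ry(pitch) Rx(roll)).
In Python, from bench import robot gives the robot as it stands. The module is installed in compiled form; this text tells all that it offers.
- The arm moves only by the tool move_arm, never from a script. Its argument "motion" is one flat list of numbers, 7 for each row, row after row: the turn, a rotation vector about the tool's x, y, z in units of 45 degrees (1.0 is 45 degrees), then the shift along the tool's x, y, z in units of 100 mm (1.0 is 100 mm), then the opening, from 0 (shut) to 1 (fully open). A call has 1 to 12 rows; each row shifts and turns the commanded pose from where the row before left it, along the tool's axes as they then stand; what a row does not reach is not made up. A row lasts 1/12 s, in which the tool goes at most 41.7 mm and 7.16 degrees, less where a joint would pass 70% of its speed; a pose out of reach is approached as far as the arm can. A call with a number of a shift or a turn outside -1 to 1 is refused whole. A call with a gripper value outside its range is refused whole. The fingers move at their own pace and stop on an object; the grip force is fixed at half the most. Time passes only in rows, so rows that do not move let the fingers close. It gives the time, the measured TCP pose, the force, the opening and the grip force at its end, in the units of the state.
- robot.get_obs(): the state, without advancing time (a new reading comes with each control period).
- robot.snapshot(name): name is "side" or "top"; returns the picture (384x512x3 uint8, red, green, blue); there is no depth.
- robot.get_calibration(name): a dict with "fx", "fy", "cx", "cy" (pixels), "k1" (the pictures are not rectified: a ray, as slopes to the right and down, at radius r is drawn at 1 + k1 r^2 times it, then the intrinsics apply), "R" (3x3) and "t" (3): a world point X has camera coordinates R X + t. Camera axes: x right, y down, z forward; pixel columns grow to the right and rows downward; lengths in m; the calibration is good to about 2 mm. A picture is of the moment at which its call begins. get_calibration takes no time and is no camera call.
- robot.close_job(): hands the job in; it is judged then, once.
The state is a dict: "time": time; "joint_positions": joint angles; "qvel": joint speeds; "joint_torque": joint torques, N m; "tool_pos": TCP position; "ee_rot": TCP orientation; "wrist_force": force on the tool from outside, world axes, zero at the start; "wrist_torque": the same for the moment, N m; "width": finger opening in m; "finger_force": force on a finger pad.
Only numpy, scipy, OpenCV 4.12 (cv2) and the standard library are available. Lean on these libraries where they do the work, as an engineer would, in place of code of your own. Each camera call takes 0.05 s, during which the arm holds its last target. There are 200 camera calls.

## Task

Put the sharpening and sanding kit away in its two trays. Lay the sharpening stone flat in the long narrow tray and set the long square-section block of wood on top of it; lay the cork sanding block flat in the short wide tray and set the flat dark board on top of that. Everything should lie lengthwise with its tray, each top piece centred and square on the one below and let go; leave the roll of tape, the black power brick and the tape measure where they are.

Things in the scene. Friction and masses are not known exactly. Their poses are not given: they have to be found in the camera images.
- stone: sharpening stone, a flat bar in two layers, pale tan over dark grey: 50 (x) x 160 (y) x 25 (z) mm, 0.4 to 0.7 kg. Origin at the centre of its underside, z up, y along its length. Lies flat on the bench. Grasp across its 50 mm width. Goes in the long tray.
- sander: sanding block, orange-brown cork wrapped in abrasive paper: 63 (x) x 111 (y) x 29 (z) mm, 0.09 kg. Origin on its centre line 1.5 mm below the face it rests on (so it reads 1.5 mm under its support), z up, y along its length; top at z = 30 mm. Lies flat. Grasp across its 63 mm width. Goes in the short tray.
- square_block: planed light-brown timber block of square section: 45 (x) x 140 (y) x 45 (z) mm, 0.13 to 0.24 kg. Origin at the centre of its underside, z up, y along its length. Grasp across its 45 mm width. Goes on top of the stone.
- flat_board: short flat piece of dark brown timber: 60 (x) x 90 (y) x 20 (z) mm, 0.07 kg. Origin at the centre of its underside, z up, y along its length. Grasp across its 60 mm width. Goes on top of the sanding block.
- long_tray: the long narrow shallow wooden tray, screwed to the bench: 84 (x) x 194 (y) mm outside, recess 66 (x) x 176 (y) mm. Origin at the centre of its underside on the bench, z up, y along its length; recess floor at z = 6 mm. Rim 9 mm thick, top at z = 18 mm, round the ends and corners only; the middle 84 mm of both long sides has no rim, so fingers fit there.
- short_tray: the short wide shallow wooden tray, screwed to the bench: 98 (x) x 146 (y) mm outside, recess 80 (x) x 128 (y) mm; otherwise like the long tray: origin at the centre of its underside, y along its length, recess floor at z = 6 mm, rim top at z = 18 mm, no rim along the middle 84 mm of both long sides.
- tape_roll: roll of masking tape lying flat, 101 mm across, 25 mm high; origin at the centre of its underside. Bystander, loose: leave it alone.
- black_brick: black power brick, 50 x 85 x 32 mm; origin at the centre of its underside. Bystander, loose: leave it alone.
- tape_rule: yellow tape measure, 36 x 84 x 65 mm; origin at the centre of its underside. Bystander, loose: leave it alone.
Mind the look-alikes: they are no part of the job. Leave any green or purple look-alike of the sander alone.

How it is judged:
By the outcome, as a careful person would: the job done as asked, in the order asked, and still so for the second after the job is handed in, with the robot touching nothing.
It also fails if it takes over 128 s, if anything falls off the work surface, if the arm or the gripper's body presses on something with over 40 N, if the wrist force passes 120 N, or if a joint passes its speed limit or range.

## Working session

There is one attempt and no reset: what is moved stays moved. The work goes in short steps, Python scripts to look and compute and a tool call to move; the robot and the scene stay as the last step left them, time stands still between calls to the robot, and variables do not carry over. Pictures are saved under pics/ and viewed, at most 14 in all, crops included, and the job is handed in when it is done.

Besides the shell and the picture viewer there is one more tool, called after ">>>" as a command line: name --argument value ..., lists and objects as JSON in quotes. move_arm: Moves the arm, as the interface text tells. Shifts and turns lie within -1 to 1; 1 stands for 100 mm of shift or 45 degrees of turn. Its arguments: {"type":"object","properties":{"motion":{"type":"array","items":{"type":"number"}}},"required":["motion"]}

```bash
mkdir -p pics
python3 - <<'E'
from bench import robot
import cv2,numpy as np
for n in("top","side"):
    cv2.imwrite(f"pics/{n}0.png",robot.snapshot(n)[:,:,::-1])
    c=robot.get_calibration(n);print(n,{k:np.round(v,4).tolist() for k,v in c.items()})
print(robot.get_obs(),robot.tcp_to_grasp)
E
```

```text
top {'fx': 409.4327, 'fy': 409.4327, 'cx': 256.9976, 'cy': 191.9321, 'k1': 0.0443, 'R': [[-0.3058, -0.9521, 0.0042], [-0.8994, 0.2875, -0.3292], [0.3122, -0.1044, -0.9443]], 't': [0.2202, 0.4123, 1.5645]}
side {'fx': 414.703, 'fy': 414.703, 'cx': 264.9896, 'cy': 195.2144, 'k1': -0.0704, 'R': [[-0.8834, -0.4685, -0.0086], [-0.2675, 0.5193, -0.8116], [0.3847, -0.7147, -0.5841]], 't': [0.4469, 0.1194, 1.335]}
{'time': 0.1, 'joint_positions': array([-1.36207763e+00,  8.78662492e-02,  1.37206218e+00, -1.03279629e-05,
        1.68358720e+00, -1.03129771e-01]), 'qvel': array([-1.07652671e-03, -2.11044762e-03, -4.84274265e-03, -5.94328818e-04,
       -5.76779689e-04, -1.61538494e-05]), 'joint_torque': array([ 2.71519311e-03, -3.41253054e+01, -3.03300726e+01,  7.20155588e-02,
        3.04091640e-02, -9.78704315e-05]), 'tool_pos': array([ 0.1686272 , -0.52301004,  0.2044501 ]), 'ee_rot': array([-3.13967884e+00, -1.87754482e-04,  3.11847135e-01]), 'wrist_force': array([-0.14466063, -0.54827195, -0.55843991]), 'wrist_torque': array([ 0.00871608, -0.04105009, -0.02187961]), 'finger_force': 0.0, 'width': 0.09393155811035007} -0.0188
```

View pics/top0.png

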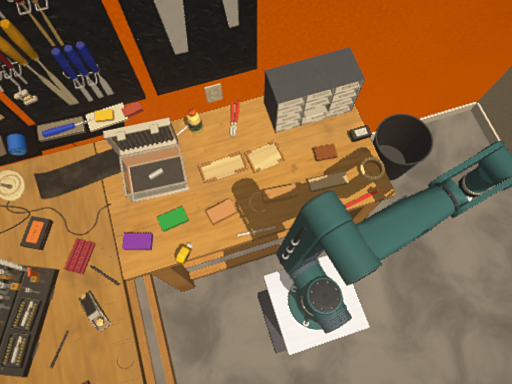

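View pics/side0.png

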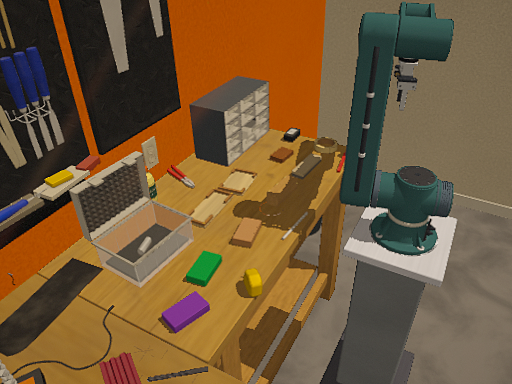

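Run:
```python
import cv2
a=cv2.imread("pics/top0.png")[125:265,165:405]; b=cv2.imread("pics/side0.png")[115:310,150:400]
cv2.imwrite("pics/c1.png",cv2.resize(cv2.convertScaleAbs(a,alpha=1.3,beta=20),(800,467),interpolation=cv2.INTER_CUBIC))
cv2.imwrite("pics/c2.png",cv2.resize(cv2.convertScaleAbs(b,alpha=1.3,beta=20),(769,600),interpolation=cv2.INTER_CUBIC))
```

```text
(no output)
```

View pics/c1.png

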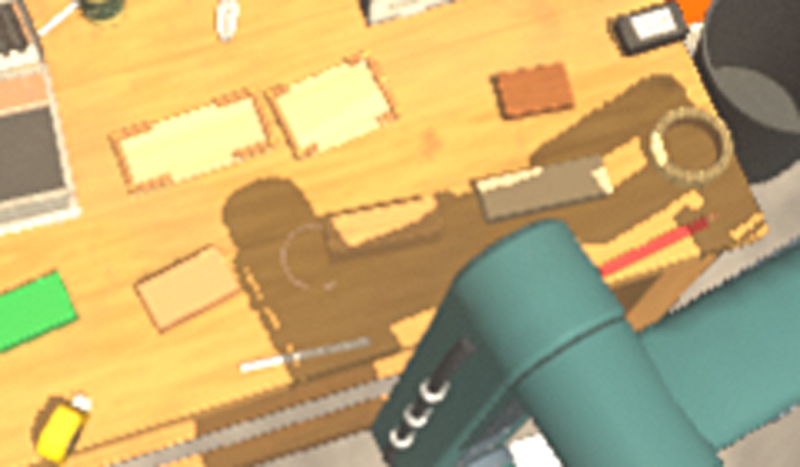

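View pics/c2.png

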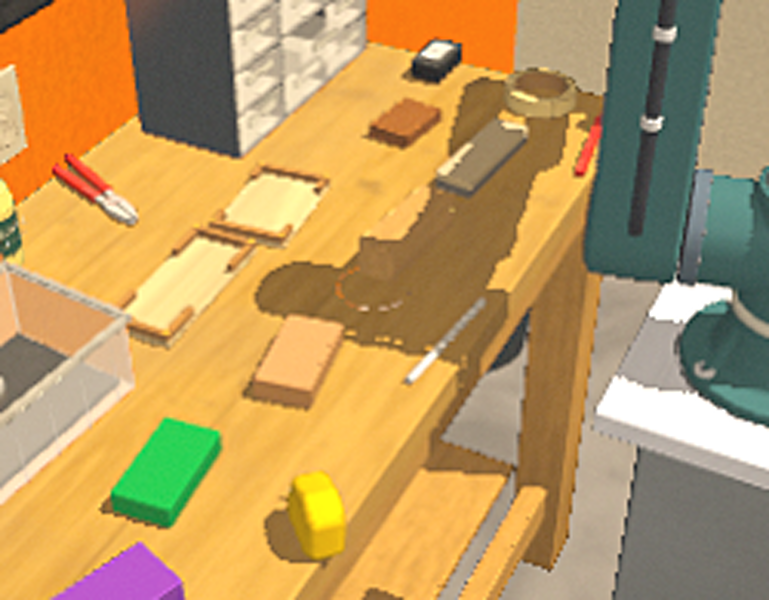

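Top view: the trays are at about (222,166) (long) and (264,157) (short). The candidates are:
- **Sander:** orange-brown block at (220,211). The green (173,218) and purple (138,241) ones are look-alikes.
- **Stone:** grey/tan bar at (328,181).
- **Square block:** half in shadow at (280,192).
- **Board:** dark brown, at (325,152).
- **Bystanders:** tape roll (371,168), power brick (359,132), tape measure (184,252).

The arm's shadow covers the stone and the square block, so I'll swing the arm back first.

>>> move_arm --motion '[0,0,0,-0.38,-0.12,0,1,0,0,0,-0.38,-0.12,0,1,0,0,0,-0.38,-0.12,0,1,0,0,0,-0.38,-0.12,0,1,0,0,0,-0.38,-0.12,0,1,0,0,0,-0.38,-0.12,0,1,0,0,0,-0.38,-0.12,0,1,0,0,0,-0.38,-0.12,0,1,0,0,0,-0.38,-0.12,0,1,0,0,0,-0.38,-0.12,0,1]'

```text
time: 0.93
tool_pos: [-0.2316, -0.5252, 0.205]
ee_rot: [-3.141, -0.001, 0.312]
wrist_force: [1.0, 0.3, -0.3]
width: 0.0939
finger_force: 0.0
```

Run:
```python
from bench import robot
import cv2,numpy as np
t=robot.snapshot("top")[:,:,::-1];s=robot.snapshot("side")[:,:,::-1]
cv2.imwrite("pics/top1.png",t);cv2.imwrite("pics/side1.png",s)
a=cv2.resize(t[120:270,160:400],(640,400),interpolation=2);b=cv2.resize(s[125:285,190:350],(400,400),interpolation=2)
cv2.imwrite("pics/c3.png",cv2.resize(np.hstack([a,b]),(800,308),interpolation=cv2.INTER_AREA))
```

```text
(no output)
```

View pics/c3.png

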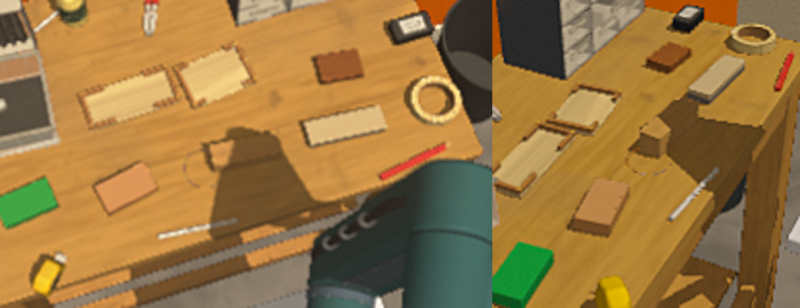

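The arm's shadow is off the stone now; top view shows the stone at (328,182), sander (221,211) and board (325,152). Only the square block at (280,193) is still partly shaded. Next I measure from both views.

```bash
cat > h.py <<'E'
import cv2,numpy as np
from bench import robot
C={n:robot.get_calibration(n) for n in("top","side")}
def rays(n,px):
    c=C[n];d=(np.asarray(px,float).reshape(-1,2)-[c["cx"],c["cy"]])/[c["fx"],c["fy"]]
    u=d.copy()
    for _ in range(10): u=d/(1+c["k1"]*(u**2).sum(1,keepdims=True))
    R=np.array(c["R"]);t=np.array(c["t"])
    return -R.T@t,np.c_[u,np.ones(len(u))]@R
def plane(n,px,z):
    o,d=rays(n,px);return o+d*((z-o[2])/d[:,2])[:,None]
def tri(p,q):
    (a,d),(b,e)=rays("top",p),rays("side",q);d=d[0]/np.linalg.norm(d);e=e[0]/np.linalg.norm(e)
    s=np.linalg.lstsq(np.c_[d,-e],b-a,rcond=None)[0];x,y=a+s[0]*d,b+s[1]*e
    return (x+y)/2,np.linalg.norm(x-y)
def fill(img,seed,tol,S=4):
    "contour (image px) of the flood-filled colour patch at seed"
    L=cv2.cvtColor(cv2.resize(img,None,fx=S,fy=S,interpolation=cv2.INTER_CUBIC),cv2.COLOR_BGR2LAB)
    m=np.zeros((L.shape[0]+2,L.shape[1]+2),np.uint8)
    cv2.floodFill(L,m,(seed[0]*S,seed[1]*S),1,(tol,)*3,(tol,)*3,4|cv2.FLOODFILL_MASK_ONLY|cv2.FLOODFILL_FIXED_RANGE|(255<<8))
    m=cv2.morphologyEx(m[1:-1,1:-1],cv2.MORPH_CLOSE,np.ones((9,9)));m=cv2.morphologyEx(m,cv2.MORPH_OPEN,np.ones((13,13)))
    c=max(cv2.findContours(m,cv2.RETR_EXTERNAL,cv2.CHAIN_APPROX_NONE)[0],key=cv2.contourArea)
    return (c[:,0]+.5)/S-.5
def rect(n,cont,z):
    "centre, (short,long) mm, yaw of long axis deg"
    p=plane(n,cont,z)[:,:2]*1000
    (c,(w,h),_)=r=cv2.minAreaRect(p.astype(np.float32));b=cv2.boxPoints(r)
    e=max((b[1]-b[0],b[2]-b[1]),key=np.linalg.norm)
    return np.round(c,1),np.round(sorted((w,h)),1),round(np.degrees(np.arctan2(e[1],e[0]))%180,1)
def quadc(c):
    "crossing of the diagonals of the corners of the contour"
    h=cv2.convexHull(c.astype(np.float32));b=cv2.approxPolyN(h,4,ensure_convex=True)[0] 
    x=np.cross(np.cross([*b[0],1],[*b[2],1]),np.cross([*b[1],1],[*b[3],1]));return x[:2]/x[2]
E
cat > m.py <<'E'
from h import *
t=cv2.imread("pics/top1.png");s=cv2.imread("pics/side1.png")
for k,a,b,z,tol in [("stone",(328,182),(307,165),.025,22),("sander",(221,211),(246,229),.0285,22),("board",(325,152),(281,154),.02,22),("long",(222,166),(212,207),.006,22),("short",(265,156),(240,181),.006,22)]:
    p,q=fill(t,a,tol),fill(s,b,tol)
    print(k,rect("top",p,z),rect("side",q,z));x,e=tri(quadc(p),quadc(q));print("   tri",np.round(x*1000,1),"gap",round(e*1000,1))
    for i,c in((t,p),(s,q)): cv2.polylines(i,[np.int32(np.round(c*16))],True,(255,0,0),1,shift=4)
a=cv2.resize(t[120:270,160:400],(640,400),interpolation=0);b=cv2.resize(s[125:285,190:350],(400,400),interpolation=0)
cv2.imwrite("pics/m1.png",cv2.resize(np.vstack([a,np.hstack([b,b*0])[:,:640]]),(480,600),interpolation=cv2.INTER_AREA))
E
python3 m.py
```

```text
stone (array([ 432.8, -218.3]), array([ 49.6, 160.6]), np.float32(85.6)) (array([ 432.4, -217.6]), array([ 52.9, 167.2]), np.float32(85.4))
   tri [ 433.9 -219.3   22.2] gap 0.5
sander (array([595.7, 105.1]), array([ 607.3, 1124.5]), np.float32(90.0)) (array([586.8, 136.5]), array([ 603.6, 1111.3]), np.float32(90.0))
   tri [559.8 309.  153. ] gap 62.3
board (array([ 559.9, -249.4]), array([ 71.1, 100.6]), np.float32(82.9)) (array([ 554.2, -250.2]), array([79.4, 91.7]), np.float32(84.1))
   tri [ 554.6 -250.2   20.4] gap 12.1
long (array([630.1, 182.1]), array([ 88.4, 175. ]), np.float32(91.3)) (array([615.7, 155.4]), array([ 56.7, 115.9]), np.float32(94.2))
   tri [606.5 187.2  40.2] gap 18.8Traceback (most recent call last):
  File "m.py", line 4, in <module>
    p,q=fill(t,a,tol),fill(s,b,tol)
                      ~~~~^^^^^^^^^
  File "h.py", line 22, in fill
    c=max(cv2.findContours(m,cv2.RETR_EXTERNAL,cv2.CHAIN_APPROX_NONE)[0],key=cv2.contourArea)
ValueError: max() iterable argument is empty
```

```bash
cat > m.py <<'E'
from h import *
t=cv2.imread("pics/top1.png");s=cv2.imread("pics/side1.png")
for k,a,b,z,sz in [("sander",(221,211),(246,229),.0285,(63,111)),("board",(325,152),(281,154),.02,(60,90)),("long",(222,166),(212,207),.006,(66,176)),("short",(265,156),(240,181),.006,(80,128))]:
    P=[]
    for n,i,sd in(("top",t,a),("side",s,b)):
        best=None
        for dx in(-3,0,3):
          for dy in (-2,0,2):
           for tol in range(5,30):
            try:c=fill(i,(sd[0]+dx,sd[1]+dy),tol)
            except ValueError: continue
            r=rect(n,c,z);e=abs(r[1]-sz).sum()
            if best is None or e<best[0]: best=(e,tol,c,r)
        P.append(best[2]);print(k,n,best[1],*best[3])
    x,e=tri(quadc(P[0]),quadc(P[1]));print("   tri",np.round(x*1000,1),"gap",round(e*1000,1))
    for i,c in((t,P[0]),(s,P[1])): cv2.polylines(i,[np.int32(np.round(c*16))],True,(255,0,0),1,shift=4)
a=cv2.resize(t[120:270,160:400],(640,400),interpolation=0);b=cv2.resize(s[125:285,190:350],(400,400),interpolation=0)
cv2.imwrite("pics/m1.png",cv2.resize(np.vstack([a,np.hstack([b,b*0])[:,:640]]),(480,600),interpolation=cv2.INTER_AREA))
E
python3 m.py
```

```text
sander top 7 [442.6 238.4] [ 58.4 109.4] 101.9
sander side 9 [440.5 241.9] [ 60.1 111.2] 102.3
   tri [442.  242.   25.9] gap 2.0
board top 10 [ 563.3 -254.2] [60.4 86.7] 83.0
board side 8 [ 561.4 -250.6] [60.1 87.6] 87.6
   tri [ 562.4 -254.1   19.8] gap 2.9
long top 8 [621.9 183.2] [ 68.1 173. ] 87.3
long side 10 [618.2 177.7] [ 64.4 164.3] 91.8
   tri [628.  201.8 -11. ] gap 3.2
short top 9 [615.2  -4.7] [ 83.1 123.1] 96.6
short side 7 [613.1  -9.5] [ 81.  111.8] 105.0
   tri [613.6  -6.1   3. ] gap 7.4
```

View pics/m1.png

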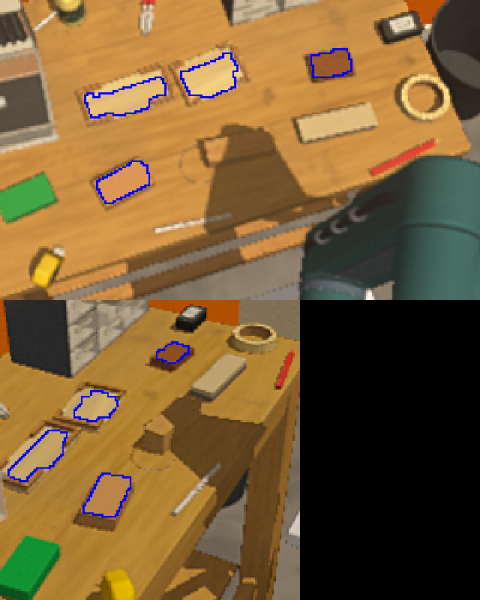

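The sander and board contours fit well. The tray patches are ragged, so I'll look closely at the trays.

Run:
```python
import cv2,numpy as np
t=cv2.imread("pics/top1.png")[138:188,194:290];s=cv2.imread("pics/side1.png")[165:230,185:265]
a=cv2.resize(t,(480,250),interpolation=2);b=cv2.resize(s,(400,325),interpolation=2)
o=np.zeros((600,500,3),np.uint8);o[:250,:480]=a;o[260:585,:400]=b
cv2.imwrite("pics/tr.png",o)
```

```text
(no output)
```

View pics/tr.png

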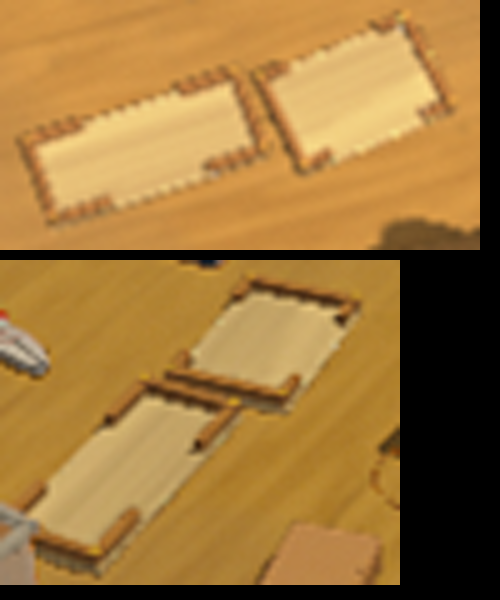

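Reading rim corners from this 5x crop:
- **Top, long tray:** (20,133), (232,68), (268,152), (50,222).
- **Top, short tray:** (258,72), (405,14), (452,110), (303,172).
- **Side, short tray:** (165,372), (247,280), (358,302), (288,408).

I'll work these out and compare them with a mask hull.

Run:
```python
from h import *
t=cv2.imread("pics/top1.png");s=cv2.imread("pics/side1.png")
T={"long":[(20,133),(232,68),(268,152),(50,222)],"short":[(258,72),(405,14),(452,110),(303,172)]}
S={"short":[(165,112),(247,20),(358,42),(288,148)],"long":[(33,280),(145,120),(240,142),(100,310)]}
for k in T:
    p=np.array(T[k])/5+[193.6,137.6];q=np.array(S[k])/5+[184.6,164.6]
    print(k,rect("top",p,.018),rect("side",q,.018))
    for a,b in zip(p,q): x,e=tri(a,b);print(np.round(x*1000,1),round(e*1000,1))
    # mask: darker than bench (rim) or paler (floor); hull -> rect
    for n,i,c in(("top",t,p),("side",s,q)):
        hsv=cv2.cvtColor(cv2.resize(i,None,fx=4,fy=4,interpolation=2),cv2.COLOR_BGR2HSV).astype(int)
        roi=np.zeros(hsv.shape[:2],np.uint8);m=c.mean(0);cv2.fillConvexPoly(roi,np.int32((m+(c-m)*1.06)*4),1)
        big=np.zeros_like(roi);cv2.fillConvexPoly(big,np.int32((m+(c-m)*1.35)*4),1)
        bg=np.median(hsv[(big>0)&(roi==0)],0)
        k2=((hsv[...,2]<bg[2]-28)|(hsv[...,1]<bg[1]-28))&(roi>0)
        k2=cv2.morphologyEx(np.uint8(k2),cv2.MORPH_OPEN,np.ones((3,3)))
        h=cv2.convexHull(cv2.findNonZero(k2))[:,0]
        print("  mask",n,bg,rect(n,(h+.5)/4-.5,.012))
```

```text
long (array([630.8, 181.9]), array([ 85. , 191.8]), np.float32(91.5)) (array([620.6, 191.6]), array([ 76.8, 202.5]), np.float32(95.0))
[658.8 273.4   7.2] 32.8
[674.1  89.9  13.3] 4.2
[592.3  84.8  15.7] 1.1
[588.5 275.2   3.2] 6.4
  mask top [ 17. 163. 200.] (array([633.5, 185. ]), array([ 87.6, 198.6]), np.float32(92.0))
  mask side [ 19. 160. 171.] (array([625.8, 183.1]), array([ 76.7, 217.8]), np.float32(95.4))
short (array([621.1,  -1.8]), array([ 99.6, 138.9]), np.float32(95.7)) (array([617. ,  11.3]), array([103. , 147.5]), np.float32(97.2))
[667.7  70.    9.4] 0.1
[681.1 -67.9   9.2] 0.9
[583.7 -76.3  11.6] 2.1
[569.1  60.2   3.1] 2.4
  mask top [ 17. 167. 206.] (array([6.263e+02, 1.000e-01]), array([105.2, 145.4]), np.float32(96.3))
  mask side [ 19. 179. 177.] (array([621.5,   2.5]), array([105.2, 155.2]), np.float32(96.4))
```

>>> move_arm --motion '[0,0,-0.15,0,0,0,1,0,0,-0.15,0,0,0,1,0,0,-0.15,0,0,0,1,0,0,-0.15,0,0,0,1,0,0,-0.15,0,0,0,1,0,0,-0.15,0,0,0,1,0,0,-0.15,0,0,0,1,0,0,-0.15,0,0,0,1,0,0,-0.15,0,0,0,1,0,0,-0.15,0,0,0,1,0,0,0,0.2,0.355,0,1,0,0,0,0.2,0.355,0,1]'

```text
time: 2.03
tool_pos: [-0.1551, -0.4912, 0.2035]
ee_rot: [3.14, -0.003, 1.488]
wrist_force: [0.8, -1.1, 0.5]
width: 0.0941
finger_force: 0.0
```

>>> move_arm --motion '[0,0,0,0.2,0.355,0,1,0,0,0,0.2,0.355,0,1,0,0,0,0.2,0.355,0,1,0,0,0,0.2,0.355,0,1,0,0,0,0.2,0.355,0,1,0,0,0,0.2,0.355,0,1,0,0,0,0.2,0.355,0,1,0,0,0,0.2,0.355,0,1,0,0,0,0.2,0.355,0,1,0,0,0,0.2,0.355,0,1,0,0,0,0.2,0.355,0,1,0,0,0,0.2,0.355,0,1]'

```text
time: 3.03
tool_pos: [0.29, -0.2848, 0.2054]
ee_rot: [3.141, 0.0, 1.491]
wrist_force: [-0.5, -1.2, 0.0]
width: 0.0943
finger_force: 0.0
```

```bash
cat > go.py <<'E'
import sys,numpy as np
from scipy.spatial.transform import Rotation as Ro
from bench import robot
"usage: go.py x y z yawdeg (m) -> turn (units) and shift along the present tool axes, before and after the turn"
o=robot.get_obs();R=Ro.from_euler("xyz",o["ee_rot"])
a=[float(v) for v in sys.argv[1:]];d=np.array(a[:3])-o["tool_pos"]
G=Ro.from_euler("xyz",[np.pi,0,np.radians(a[3])])
print("t",round(o["time"],1),"pos",np.round(o["tool_pos"],4),"yaw",round(np.degrees(o["ee_rot"][2]),2))
print("turn",np.round(np.degrees((R.inv()*G).as_rotvec())/45,3),"shift after turn",np.round(G.inv().apply(d)*10,3),"force",np.round(o["wrist_force"],1),"w",round(o["width"],4))
E
python3 go.py .433 -.218 .2 85.5
```

```text
t 3.0 pos [ 0.29   -0.2848  0.2054] yaw 85.42
turn [ 0.001  0.    -0.002] shift after turn [0.778 1.373 0.054] force [-0.5 -1.2  0. ] w 0.0943
```

>>> move_arm --motion '[0,0,0,0.195,0.343,0,1,0,0,0,0.195,0.343,0,1,0,0,0,0.195,0.343,0,1,0,0,0,0.195,0.343,0,1,0,0,0,0,0,0.3,1,0,0,0,0,0,0.3,1,0,0,0,0,0,0.3,1,0,0,0,0,0,0.3,1,0,0,0,0,0,0.25,1,0,0,0,0,0,0,1]'

```text
time: 3.87
tool_pos: [0.4272, -0.2167, 0.0541]
ee_rot: [-3.13, -0.006, 1.491]
wrist_force: [-1.3, -0.1, -0.7]
width: 0.0938
finger_force: 0.0
```

```bash
python3 go.py .433 -.218 .004 85.5
```

```text
t 3.9 pos [ 0.4272 -0.2167  0.0541] yaw 85.42
turn [-0.014 -0.008 -0.002] shift after turn [-0.009  0.058  0.501] force [-1.3 -0.1 -0.7] w 0.0938
```

>>> move_arm --motion '[0,0,0,0,0.04,0.1,1,0,0,0,0,0,0.1,1,0,0,0,0,0,0.1,1,0,0,0,0,0,0.1,1,0,0,0,0,0,0.08,1,0,0,0,0,0,0,1,0,0,0,0,0,0,1]'

```text
time: 4.45
tool_pos: [0.435, -0.2205, 0.0121]
ee_rot: [-3.141, -0.0, 1.49]
wrist_force: [0.2, -0.3, 0.9]
width: 0.0938
finger_force: 0.0
```

```bash
python3 go.py .433 -.218 .004 85.5
```

```text
t 4.5 pos [ 0.435  -0.2205  0.0121] yaw 85.35
turn [-0.001 -0.001 -0.003] shift after turn [ 0.023 -0.022  0.081] force [ 0.2 -0.3  0.9] w 0.0938
```

>>> move_arm --motion '[0,0,0,0.02,-0.02,0.04,1,0,0,0,0,0,0.03,1,0,0,0,0,0,0,0,0,0,0,0,0,0,0,0,0,0,0,0,0,0,0,0,0,0,0,0,0,0,0,0,0,0,0,0,0,0,0,0,0,0,0,0,0,0,0,0,0,0,0,0,0,0,0,0,0,0,0,0,0,0,0,0,0,0,0,0,0,0,0]'

```text
time: 5.45
tool_pos: [0.4337, -0.2185, 0.0056]
ee_rot: [3.141, 0.0, 1.49]
wrist_force: [0.5, 0.4, 0.4]
width: 0.0497
finger_force: 30.0
```

>>> move_arm --motion '[0,0,0,0,0,-0.15,0,0,0,0,0,0,-0.3,0,0,0,-0.05,0,0,-0.3,0,0,0,-0.05,0,0,-0.3,0,0,0,-0.05,0,0,-0.1,0]'

```text
time: 5.87
tool_pos: [0.4344, -0.2191, 0.1235]
ee_rot: [3.138, 0.002, 1.61]
wrist_force: [1.3, -1.1, -6.5]
width: 0.0501
finger_force: 30.0
```

>>> move_arm --motion '[0,0,0,0.328,0.177,0,0,0,0,0,0.328,0.177,0,0,0,0,0,0.328,0.177,0,0,0,0,0,0.328,0.177,0,0,0,0,0,0.328,0.177,0,0,0,0,0,0.328,0.177,0,0,0,0,0,0.328,0.177,0,0,0,0,0,0.328,0.177,0,0,0,0,0,0.328,0.177,0,0,0,0,0,0.328,0.177,0,0,0,0,0,0.328,0.177,0,0,0,0,0,0.328,0.177,0,0]'

```text
time: 6.87
tool_pos: [0.6298, 0.1841, 0.1169]
ee_rot: [-3.135, 0.001, 1.608]
wrist_force: [1.2, -1.3, -6.2]
width: 0.05
finger_force: 30.0
```

```bash
python3 - <<'E'
from bench import robot
import cv2,numpy as np
robot.snapshot("top");robot.snapshot("top")
for n in("top","side"):cv2.imwrite(f"pics/{n}2.png",robot.snapshot(n)[:,:,::-1])
E
python3 go.py .6315 .1825 .012 92
python3 - <<'E'
import cv2,numpy as np
t=cv2.imread("pics/top2.png")[130:230,190:350];s=cv2.imread("pics/side2.png")[130:240,180:330]
o=np.vstack([cv2.resize(t,(480,300),interpolation=2),cv2.resize(s,(480,300)[:1]+(300,),interpolation=2)])
cv2.imwrite("pics/v2.png",o)
E
```

```text
t 7.1 pos [0.6294 0.1833 0.1165] yaw 92.24
turn [-0.009  0.003  0.005] shift after turn [-0.009  0.02   1.045] force [ 0.   0.1 -7.9] w 0.0498
```

View pics/v2.png

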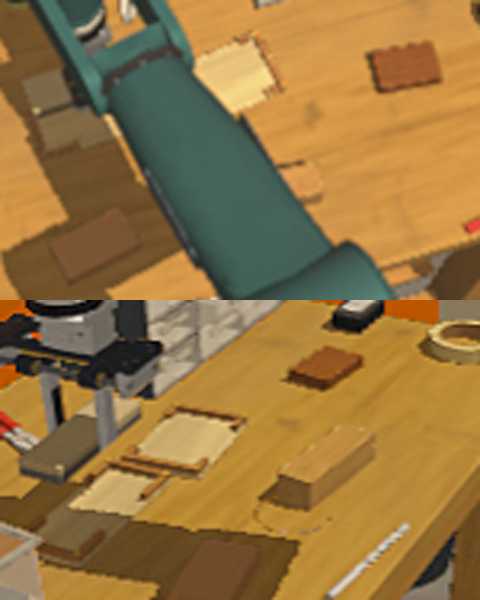

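>>> move_arm --motion '[0,0,0,-0.01,0.02,0.15,0,0,0,0,0,0,0.15,0,0,0,0,0,0,0.15,0,0,0,0,0,0,0.15,0,0,0,0,0,0,0.15,0,0,0,0,0,0,0.1,0,0,0,0,0,0,0.05,0,0,0,0,0,0,0,0,0,0,0,0,0,0,0,0,0,0,0,0,0,0,0]'

```text
invalid input
```

```bash
python3 go.py .6315 .1825 .012 92
cat > e.py <<'E'
from h import *
s=cv2.imread("pics/side2.png")
for tol in range(5,26,2):
    try:print(tol,rect("side",fill(s,(289,194-9),tol),.045))
    except ValueError: pass
E
python3 e.py
```

```text
t 7.1 pos [0.6294 0.1833 0.1165] yaw 92.24
turn [-0.009  0.003  0.005] shift after turn [-0.009  0.02   1.045] force [ 0.   0.1 -7.9] w 0.0498
5 (array([478.7, -42.8]), array([397.3, 660.5]), np.float32(90.7))
7 (array([483.7, -49.3]), array([411. , 670.1]), np.float32(89.8))
9 (array([484.1, -49. ]), array([412. , 670.5]), np.float32(89.9))
11 (array([484. , -49.1]), array([412.2, 670.9]), np.float32(89.9))
13 (array([483.9, -49.2]), array([412.5, 670.9]), np.float32(89.9))
15 (array([484.2, -49.9]), array([413.6, 672.8]), np.float32(89.8))
17 (array([484.1, -49.6]), array([413.8, 672.8]), np.float32(89.9))
19 (array([484. , -51.6]), array([413.9, 676.4]), np.float32(89.9))
21 (array([489.6, -56. ]), array([425.5, 685.5]), np.float32(89.8))
23 (array([490.4, -56.8]), array([427.6, 687.9]), np.float32(89.8))
25 (array([499.7, -57.8]), array([446.7, 690. ]), np.float32(89.9))
```

Row count was miswritten; resending with 10 rows of 7.

>>> move_arm --motion '[0,0,0,-0.01,0.02,0.15,0,0,0,0,0,0,0.15,0,0,0,0,0,0,0.15,0,0,0,0,0,0,0.15,0,0,0,0,0,0,0.15,0,0,0,0,0,0,0.1,0,0,0,0,0,0,0.05,0,0,0,0,0,0,0,0,0,0,0,0,0,0,0,0,0,0,0,0,0,0]'

```text
time: 7.9
tool_pos: [0.634, 0.1817, 0.0318]
ee_rot: [3.139, -0.0, 1.607]
wrist_force: [-0.2, -0.4, -7.2]
width: 0.0497
finger_force: 30.0
```

```bash
python3 go.py .6315 .1825 .012 92
python3 - <<'E'
from bench import robot
import cv2,numpy as np
t=robot.snapshot("top")[:,:,::-1];s=robot.snapshot("side")[:,:,::-1]
cv2.imwrite("pics/top3.png",t);cv2.imwrite("pics/side3.png",s)
o=np.vstack([cv2.resize(t[135:205,190:310],(514,300),interpolation=2),cv2.resize(s[150:230,170:307],(514,300),interpolation=2)])
cv2.imwrite("pics/v3.png",o)
E
```

```text
t 7.9 pos [0.634  0.1817 0.0318] yaw 92.1
turn [ 0.003 -0.     0.002] shift after turn [ 0.009 -0.025  0.198] force [-0.2 -0.4 -7.2] w 0.0497
```

View pics/v3.png

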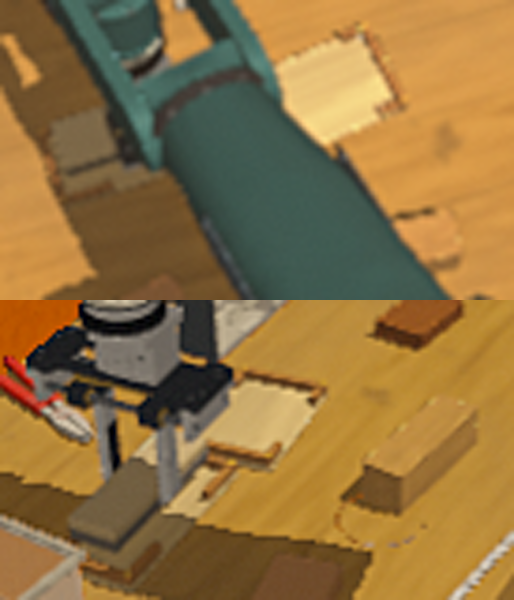

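Side view shows the stone held about 20 mm above the long tray and lined up with it. I'll lower it and let go.

>>> move_arm --motion '[0,0,0,0.01,-0.02,0.05,0,0,0,0,0,0,0.05,0,0,0,0,0,0,0.05,0,0,0,0,0,0,0.03,0,0,0,0,0,0,0,0,0,0,0,0,0,0,0]'

```text
time: 8.5
tool_pos: [0.6311, 0.1827, 0.012]
ee_rot: [-3.141, 0.0, 1.608]
wrist_force: [0.4, -0.6, -6.8]
width: 0.0501
finger_force: 30.0
```

>>> move_arm --motion '[0,0,0,0,0,0.008,0,0,0,0,0,0,0.008,0,0,0,0,0,0,0,0]'

```text
time: 8.75
tool_pos: [0.6313, 0.1827, 0.0117]
ee_rot: [3.141, 0.0, 1.608]
wrist_force: [-1.5, -1.0, -2.7]
width: 0.0502
finger_force: 30.0
```

>>> move_arm --motion '[0,0,0,0,0,0,1,0,0,0,0,0,0,1,0,0,0,0,0,0,1,0,0,0,0,0,0,1,0,0,0,0,0,0,1,0,0,0,0,0,-0.2,1,0,0,0,0,0,-0.3,1,0,0,0,0,0,-0.4,1,0,0,0,0,0,-0.4,1,0,0,0,0,0,-0.2,1]'

```text
time: 9.58
tool_pos: [0.6333, 0.1832, 0.1676]
ee_rot: [3.133, -0.001, 1.608]
wrist_force: [0.0, 0.7, 1.3]
width: 0.0943
finger_force: 0.0
```

Run:
```python
from h import *
s=cv2.imread("pics/side3.png")
# square block: upper face, corners in the 3.75x crop -> image; local contrast is poor, so fit edges near the read corners
P=np.array([(364,463),(432,398),(478,408),(405,478)],float)/[3.752,3.75]; P[:,1]-=300/3.75; P+=[170-.37,150-.37]
print(np.round(P,1),rect("side",P,.045)); X=plane("side",P,.045);print(np.round(X*1000,1))
```

```text
[[266.6 193.1]
 [284.8 175.8]
 [297.  178.4]
 [277.6 197.1]] (array([437.7,  -0.9]), array([ 47. , 136.8]), np.float32(85.2))
[[464.3  65.4  45. ]
 [456.2 -62.7  45. ]
 [408.6 -67.1  45. ]
 [420.   69.2  45. ]]
```

Run:
```python
from h import *
a=cv2.imread("pics/top0.png");b=cv2.imread("pics/top1.png");s=cv2.imread("pics/side3.png")
o=np.max([a,b],0)  # either picture lit
cv2.imwrite("pics/max.png",o)
for sd in((275,193),(283,190),(290,188)):
  for tol in (5,7,9,11,13,16):
    try:
        r=rect("top",fill(o,sd,tol),.045)
        if r[1][1]<250:print(sd,tol,r)
    except ValueError: pass
t=np.vstack([cv2.resize(o[170:215,250:325],(600,360),interpolation=2),cv2.resize(s[165:215,255:305],(600,600),interpolation=2)[:240]])
cv2.imwrite("pics/v4.png",t)
```

```text
(275, 193) 5 (array([449.6,   1.9]), array([ 38.7, 120.8]), np.float32(96.5))
(275, 193) 7 (array([441.1,   2.1]), array([ 41.3, 121.1]), np.float32(84.2))
(275, 193) 9 (array([440.6,   2.2]), array([ 42.4, 121.4]), np.float32(84.2))
(275, 193) 11 (array([440.6,   2.7]), array([ 43.3, 121.8]), np.float32(83.5))
(283, 190) 5 (array([442.5,  -4.5]), array([ 35.6, 103.5]), np.float32(83.5))
(283, 190) 7 (array([449.6,   1.9]), array([ 38.7, 120.8]), np.float32(96.5))
(283, 190) 9 (array([441.1,   2.1]), array([ 41.3, 121.1]), np.float32(84.2))
(283, 190) 11 (array([440.6,   2.2]), array([ 42.4, 121.4]), np.float32(84.2))
(283, 190) 13 (array([440.6,   2.7]), array([ 43.3, 121.8]), np.float32(83.5))
(290, 188) 5 (array([444. , -11.3]), array([31.1, 88.7]), np.float32(85.5))
(290, 188) 7 (array([449.6,   1.9]), array([ 38.7, 120.8]), np.float32(96.5))
(290, 188) 9 (array([441.1,   2.3]), array([ 41.3, 119.1]), np.float32(84.2))
(290, 188) 11 (array([441. ,   2.2]), array([ 41.5, 121.4]), np.float32(84.2))
(290, 188) 13 (array([440.5,   2.3]), array([ 43.1, 121.1]), np.float32(83.6))
```

View pics/v4.png

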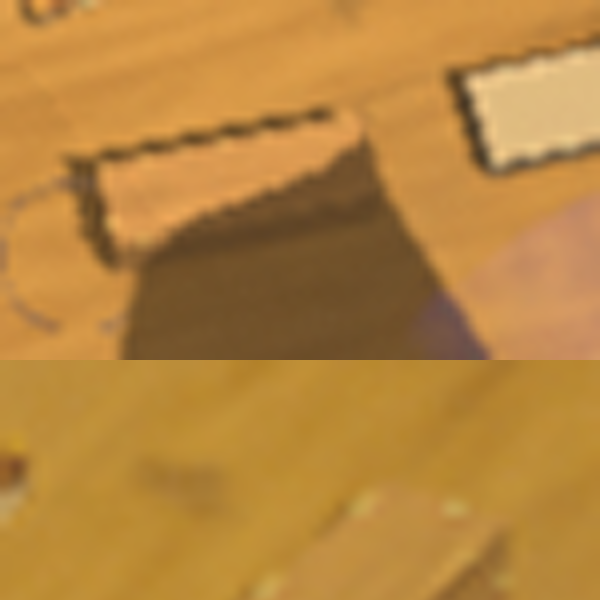

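Composite top view: the block's upper face has corners near (97,160), (122,250) and (350,108) in the 8x crop, with its right end near u=365. Next I compute these at z = 45 mm and triangulate them against the side corners.

```bash
python3 - <<'E'
from h import *
P=np.array([(97,160),(122,250),(350,108)])/8+[249.56,169.56]
X=plane("top",P,.045)*1000;print(np.round(X,1))
d=X[2]-X[0];print("yaw",np.degrees(np.arctan2(d[1],d[0]))%180,"len",np.linalg.norm(d),"end width",np.linalg.norm(X[1]-X[0]),"centre",(X[1]+X[2])/2)
S=[(266.6,193.1),(277.6,197.1),(284.8,175.8)]
for a,b in zip(P,S): x,e=tri(a,b);print(np.round(x*1000,1),round(e*1000,1))
E
python3 go.py .4385 .0 .12 85
```

```text
[[471.7  59.9  45. ]
 [422.2  62.8  45. ]
 [459.2 -71.8  45. ]]
yaw 84.56582598833899 len 132.3481673668251 end width 49.584345568490185 centre [440.7265503   -4.48621474  45.        ]
[470.9  58.7  39.6] 5.3
[423.7  62.1  39.3] 0.6
[461.4 -73.5  37.2] 0.7
t 9.6 pos [0.6333 0.1832 0.1676] yaw 92.12
turn [ 0.011 -0.003  0.158] shift after turn [-1.995 -1.781  0.476] force [0.  0.7 1.3] w 0.0943
```

>>> move_arm --motion '[0,0,0.08,0,0,0,1,0,0,0.08,0,0,0,1,0,0,0,-0.289,-0.253,0,1,0,0,0,-0.289,-0.253,0,1,0,0,0,-0.289,-0.253,0,1,0,0,0,-0.289,-0.253,0,1,0,0,0,-0.289,-0.253,0,1,0,0,0,-0.289,-0.253,0,1,0,0,0,-0.289,-0.253,0,1,0,0,0,0,0,0.3,1,0,0,0,0,0,0.3,1,0,0,0,0,0,0.2,1]'

```text
time: 10.58
tool_pos: [0.4358, -0.0037, 0.0795]
ee_rot: [3.141, 0.0, 1.48]
wrist_force: [-0.1, -0.4, -1.1]
width: 0.094
finger_force: 0.0
```

```bash
python3 go.py .4395 -.003 .015 85
```

```text
t 10.6 pos [ 0.4358 -0.0037  0.0795] yaw 84.82
turn [ 0.     0.    -0.004] shift after turn [0.01  0.037 0.645] force [-0.1 -0.4 -1.1] w 0.094
```

>>> move_arm --motion '[0,0,0,0.01,0.03,0.15,1,0,0,0,0,0,0.15,1,0,0,0,0,0,0.15,1,0,0,0,0,0,0.15,1,0,0,0,0,0,0.05,1,0,0,0,0,0,0,0,0,0,0,0,0,0,0,0,0,0,0,0,0,0,0,0,0,0,0,0,0,0,0,0,0,0,0,0,0,0,0,0,0,0,0,0,0,0,0,0,0,0]'

```text
time: 11.58
tool_pos: [0.4402, -0.0024, 0.0163]
ee_rot: [3.141, 0.0, 1.482]
wrist_force: [0.9, 0.3, -0.7]
width: 0.0509
finger_force: 0.0
```

>>> move_arm --motion '[0,0,0,0,0,0,0,0,0,0,0,0,0,0,0,0,0,0,0,0,0]'

```text
time: 11.83
tool_pos: [0.4402, -0.0024, 0.0161]
ee_rot: [3.141, 0.0, 1.482]
wrist_force: [0.9, -0.2, 0.0]
width: 0.0446
finger_force: 30.0
```

>>> move_arm --motion '[0,0,0,0,0,-0.2,0,0,0,0,0,0,-0.3,0,0,0,0,0,0,-0.3,0,0,0,0,0,0,-0.2,0,0,0,0,0,0,0,0,0,0,0,0,0,0,0]'

```text
time: 12.33
tool_pos: [0.4403, -0.0024, 0.1161]
ee_rot: [3.14, 0.0, 1.482]
wrist_force: [-0.7, -0.8, -2.4]
width: 0.0449
finger_force: 30.0
```

```bash
cat > best.py <<'E'
from h import *
def best(n,i,sd,z,sz,r=3):
    b=None
    for dx in range(-r,r+1,r):
        for dy in range(-r,r+1,r):
            for tol in range(4,30):
                try:c=fill(i,(sd[0]+dx,sd[1]+dy),tol)
                except ValueError: continue
                q=rect(n,c,z);e=abs(q[1]-sz).sum()
                if b is None or e<b[0]: b=(e,tol,c,q)
    return b
E
python3 - <<'E'
from best import *
t=robot.snapshot("top")[:,:,::-1].copy();s=robot.snapshot("side")[:,:,::-1].copy()
cv2.imwrite("pics/top4.png",t);cv2.imwrite("pics/side4.png",s);o=robot.get_obs();print(o["tool_pos"],np.degrees(o["ee_rot"]))
a=best("top",t,(222,164),.031,(50,160));b=best("side",s,(213,203),.031,(50,160))
for n,x in(("top",a),("side",b)):print("stone",n,x[1],*x[3])
print(tri(quadc(a[2]),quadc(b[2])))
v=np.vstack([cv2.resize(t[130:215,190:326],(480,300),interpolation=2),cv2.resize(s[120:240,170:362],(480,300),interpolation=2)]);cv2.imwrite("pics/v5.png",v)
E
```

```text
[ 0.43843281 -0.00219254  0.11354056] [-1.79763443e+02 -3.85818910e-03  8.49113705e+01]
stone top 4 [631.9 210.6] [ 50.3 104.3] 91.9
stone side 19 [613.8 149.1] [ 53.  131.6] 144.6
(array([0.58218947, 0.20361764, 0.0959524 ]), np.float64(0.03658595577615815))
```

View pics/v5.png

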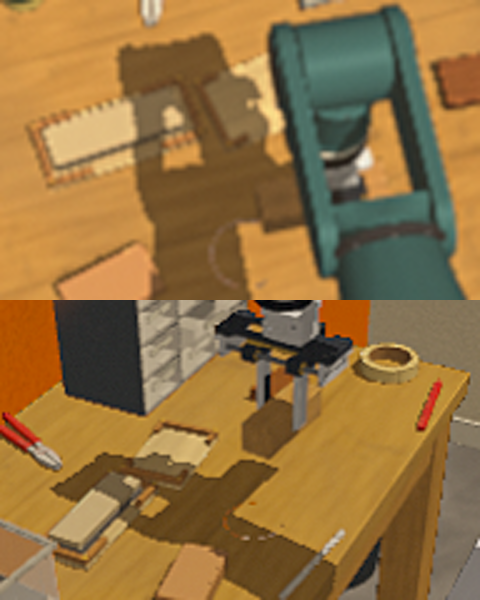

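The stone lies in the tray, and its lit left end gives a centre of about (632, 182.7) mm at yaw 91.9. The held block's left end shows at about (258,182)-(270,230) in the top crop and (243,422)-(285,438) in the side crop. I'll use that end to find how the block sits along the gripper.

Run:
```python
from h import *
t=cv2.imread("pics/top4.png");s=cv2.imread("pics/side4.png")
P=np.array([(258,182),(270,230)])/3.529+[189.6,129.6];Q=(np.array([(243,422),(285,438)])-[0,300])/2.5+[169.6,119.6]
tcp=np.array([.4393,-.0023]);ax=np.array([np.cos(np.radians(84.9)),np.sin(np.radians(84.9))])
for n,p in(("top",P),("side",Q)):
    X=plane(n,p,.1425);print(n,np.round(p,1),np.round(X*1000,1),"along",np.round((X[:,:2]-tcp)@ax*1000,1))
# intensity profile along the block axis on its top face (z=.1425), two lateral offsets
lat=np.array([ax[1],-ax[0]])
for n,im in(("top",t),("side",s)):
  c=C[n]
  for o in(-.012,0,.012):
    r=[]
    for u in np.arange(.045,.1,.004):
        w=tcp+ax*u+lat*o;q=np.array(c["R"])@[*w,.1425]+c["t"];d=q[:2]/q[2];d=d*(1+c["k1"]*(d@d));x=d*[c["fx"],c["fy"]]+[c["cx"],c["cy"]]
        r.append(int(cv2.getRectSubPix(im[:,:,1].copy(),(1,1),tuple(map(float,x)))[0,0]))
    print(n,o,r)
```

```text
top [[262.7 181.2]
 [266.1 194.8]] [[470.5  57.7 142.5]
 [414.2  62.6 142.5]] along [62.6 62.4]
side [[266.8 168.4]
 [283.6 174.8]] [[465.9  59.9 142.5]
 [398.7  69.7 142.5]] along [64.3 68.1]
top -0.012 [86, 86, 85, 86, 88, 80, 70, 73, 77, 81, 83, 89, 91, 90]
top 0 [79, 80, 81, 82, 82, 78, 73, 78, 83, 82, 82, 82, 82, 81]
top 0.012 [84, 84, 85, 85, 84, 77, 73, 77, 81, 80, 79, 78, 79, 79]
side -0.012 [74, 74, 74, 75, 76, 78, 77, 74, 72, 77, 80, 81, 79, 77]
side 0 [69, 69, 71, 72, 72, 74, 74, 75, 77, 77, 75, 75, 75, 84]
side 0.012 [72, 73, 73, 72, 71, 74, 74, 74, 73, 102, 124, 139, 139, 138]
```

```bash
python3 go.py .632 .186 .1 91.9
```

```text
t 12.4 pos [ 0.4384 -0.0022  0.1135] yaw 84.91
turn [-0.005 -0.    -0.155] shift after turn [1.817 1.997 0.135] force [-0.5 -0.2 -2.8] w 0.0448
```

>>> move_arm --motion '[0,0,-0.08,0,0,0,0,0,0,-0.075,0,0,0,0,0,0,0,0.26,0.285,0,0,0,0,0,0.26,0.285,0,0,0,0,0,0.26,0.285,0,0,0,0,0,0.26,0.285,0,0,0,0,0,0.26,0.285,0,0,0,0,0,0.26,0.285,0,0,0,0,0,0.26,0.285,0,0,0,0,0,0,0,0.2,0,0,0,0,0,0,0.1,0,0,0,0,0,0,0,0]'

```text
time: 13.43
tool_pos: [0.6293, 0.1853, 0.0785]
ee_rot: [-3.129, 0.003, 1.604]
wrist_force: [-0.1, -0.3, -2.8]
width: 0.0447
finger_force: 30.0
```

```bash
python3 - <<'E'
from bench import robot
import cv2,numpy as np
t=robot.snapshot("top")[:,:,::-1];s=robot.snapshot("side")[:,:,::-1]
cv2.imwrite("pics/top5.png",t);cv2.imwrite("pics/side5.png",s)
cv2.imwrite("pics/v6.png",np.vstack([cv2.resize(t[145:195,195:275],(480,300),interpolation=2),cv2.resize(s[170:230,185:281],(480,300),interpolation=2)]))
E
python3 go.py .632 .186 .048 91.9
```

```text
t 13.5 pos [0.6312 0.185  0.0833] yaw 91.85
turn [-0.007  0.002 -0.001] shift after turn [0.009 0.008 0.353] force [ 0.1 -0.5 -1.5] w 0.0444
```

View pics/v6.png

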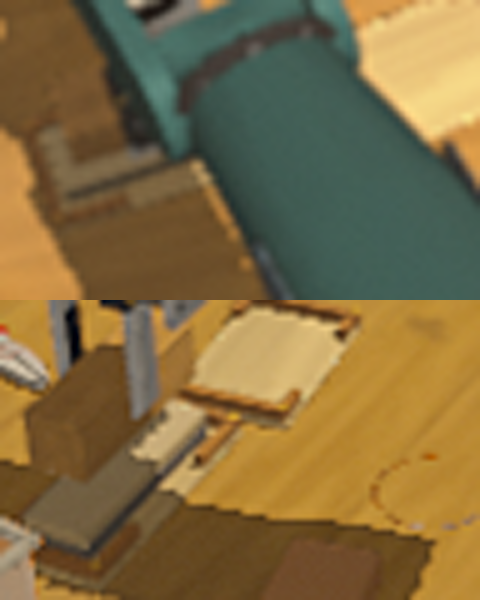

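Side view: the block hangs straight over the stone. Its top corners are near (28,405), (75,420) and (193,328) in the 5x crop, so I check the lengthwise offset from them.

Run:
```python
from h import *
Q=np.array([(28,405),(75,420),(193,330),(85,480),(25,450)])-[0,300];Q=Q/5+[184.6,169.6]
tcp=np.array([.6315,.185]);ax=np.array([np.cos(np.radians(91.9)),np.sin(np.radians(91.9))]);lat=np.array([ax[1],-ax[0]])
for z,i in((.112,[0,1,2]),(.067,[3,4])):
    X=plane("side",Q[i],z);print(np.round(X*1000,1),"along",np.round((X[:,:2]-tcp)@ax*1000,1),"lat",np.round((X[:,:2]-tcp)@lat*1000,1))
# stone top left corners in the same crop (z=.031)
S=np.array([(22,518),(92,555)])-[0,300];print("stone end",np.round(plane("side",S/5+[184.6,169.6],.031)*1000,1))
```

```text
[[646.7 249.5 112. ]
 [609.7 249.3 112. ]
 [599.4 125.3 112. ]] along [ 64.   64.9 -58.6] lat [ 17.4 -19.6 -34. ]
[[605.5 251.9  67. ]
 [660.3 243.   67. ]] along [67.7 57. ] lat [-23.8  30.7]
stone end [[649.3 268.2  31. ]
 [585.5 278.7  31. ]]
```

>>> move_arm --motion '[0,0,0,0.025,0.005,0.1,0,0,0,0,0,0,0.1,0,0,0,0,0,0,0.08,0,0,0,0,0,0,0.03,0,0,0,0,0,0,0,0,0,0,0,0,0,0,0]'

```text
time: 14.03
tool_pos: [0.6335, 0.1884, 0.0546]
ee_rot: [-3.141, 0.0, 1.604]
wrist_force: [-0.1, 0.8, -1.9]
width: 0.0449
finger_force: 30.0
```

>>> move_arm --motion '[0,0,0,-0.008,-0.012,0.03,0,0,0,0,0,0,0.025,0,0,0,0,0,0,0.012,0,0,0,0,0,0,0,0,0,0,0,0,0,0,0]'

```text
time: 14.45
tool_pos: [0.6325, 0.1878, 0.0481]
ee_rot: [-3.142, 0.0, 1.604]
wrist_force: [0.1, 0.5, -1.9]
width: 0.0451
finger_force: 30.0
```

>>> move_arm --motion '[0,0,0,0,0,0.008,0,0,0,0,0,0,0.006,0,0,0,0,0,0,0,0]'

```text
time: 14.7
tool_pos: [0.6328, 0.1879, 0.0474]
ee_rot: [3.141, -0.0, 1.604]
wrist_force: [-0.7, -0.9, 0.3]
width: 0.0446
finger_force: 30.0
```

>>> move_arm --motion '[0,0,0,0,0,0,1,0,0,0,0,0,0,1,0,0,0,0,0,0,1,0,0,0,0,0,0,1,0,0,0,0,0,0,1,0,0,0,0,0,-0.2,1,0,0,0,0,0,-0.3,1,0,0,0,0,0,-0.4,1,0,0,0,0,0,-0.3,1,0,0,0,0,0,0,1]'

```text
time: 15.53
tool_pos: [0.6363, 0.1886, 0.1765]
ee_rot: [3.126, -0.003, 1.604]
wrist_force: [-0.4, 0.1, 1.6]
width: 0.0938
finger_force: 0.0
```

```bash
python3 go.py .4417 .2405 .16 102
```

```text
t 15.5 pos [0.6363 0.1886 0.1765] yaw 91.89
turn [ 0.02  -0.002 -0.225] shift after turn [ 0.912 -1.796  0.165] force [-0.4  0.1  1.6] w 0.0938
```

>>> move_arm --motion '[0,0,-0.11,0,0,0,1,0,0,-0.115,0,0,0,1,0,0,0,0.182,-0.354,0,1,0,0,0,0.182,-0.354,0,1,0,0,0,0.182,-0.354,0,1,0,0,0,0.182,-0.354,0,1,0,0,0,0.182,-0.354,0,1,0,0,0,0,0,0.3,1,0,0,0,0,0,0.3,1,0,0,0,0,0,0.2,1,0,0,0,0,0,0,1,0,0,0,0,0,0,1]'

```text
time: 16.53
tool_pos: [0.4395, 0.2396, 0.0856]
ee_rot: [-3.139, 0.001, 1.781]
wrist_force: [-0.1, -0.1, 0.3]
width: 0.0937
finger_force: 0.0
```

```bash
python3 go.py .4417 .2405 .006 102
python3 - <<'E'
from bench import robot
import cv2,numpy as np
t=robot.snapshot("top")[:,:,::-1];s=robot.snapshot("side")[:,:,::-1]
cv2.imwrite("pics/top6.png",t);cv2.imwrite("pics/side6.png",s)
cv2.imwrite("pics/v7.png",np.vstack([cv2.resize(t[135:235,190:350],(480,300),interpolation=2),cv2.resize(s[150:250,180:340],(480,300),interpolation=2)]))
E
```

```text
t 16.5 pos [0.4395 0.2396 0.0856] yaw 102.02
turn [-0.004  0.001  0.   ] shift after turn [0.004 0.024 0.796] force [-0.1 -0.1  0.3] w 0.0937
```

View pics/v7.png

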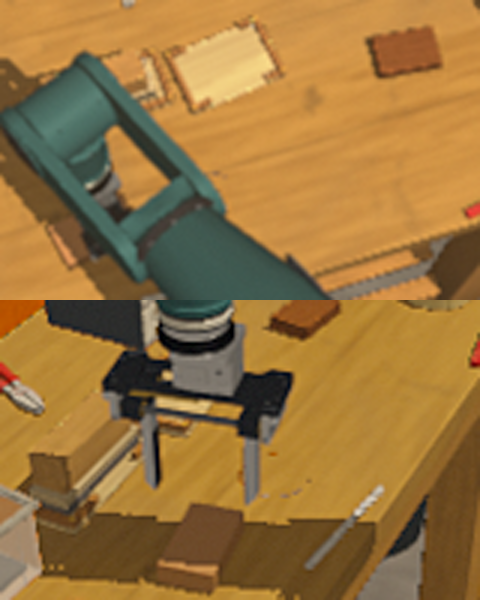

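The block stands squarely on the stone, and the gripper straddles the sander. The short tray is fully lit at top (265,157). I'll take the sander now and re-measure that tray from the latest top picture.

>>> move_arm --motion '[0,0,0,0,0.02,0.15,1,0,0,0,0,0,0.2,1,0,0,0,0,0,0.2,1,0,0,0,0,0,0.15,1,0,0,0,0,0,0.06,1,0,0,0,0,0,0,1,0,0,0,0,0,0,1]'

```text
time: 17.22
tool_pos: [0.4437, 0.2408, 0.0122]
ee_rot: [3.139, -0.0, 1.78]
wrist_force: [-0.1, -0.2, 1.7]
width: 0.094
finger_force: 0.0
```

```bash
python3 go.py .4417 .2405 .006 102
python3 - <<'E'
from best import *
t=cv2.imread("pics/top6.png");s=cv2.imread("pics/side0.png")
a=best("top",t,(265,156),.006,(80,128));print("short floor",a[1],*a[3])
hsv=cv2.cvtColor(cv2.resize(t,None,fx=4,fy=4,interpolation=2),cv2.COLOR_BGR2HSV).astype(int)
for th in(20,28,36):
    roi=np.zeros(hsv.shape[:2],np.uint8);c=np.array([(245,151),(276,139),(286,161),(254,174)])
    cv2.fillConvexPoly(roi,np.int32((c.mean(0)+(c-c.mean(0))*1.12)*4),1)
    dark=np.uint8((hsv[...,2]<205-th)&(roi>0))
    h=cv2.convexHull(cv2.findNonZero(cv2.morphologyEx(dark,cv2.MORPH_OPEN,np.ones((3,3)))))[:,0]
    print("rim",th,rect("top",(h+.5)/4-.5,.018),rect("top",(h+.5)/4-.5,.009))
E
```

```text
t 17.2 pos [0.4437 0.2408 0.0122] yaw 102.0
turn [ 0.003 -0.     0.   ] shift after turn [ 0.002 -0.02   0.062] force [-0.1 -0.2  1.7] w 0.094
short floor 12 [613.5  -5. ] [ 79.6 123.3] 93.4
rim 20 (array([622.2,  -0.8]), array([110. , 157.3]), np.float32(96.1)) (array([626. ,  -2.2]), array([110.7, 158.2]), np.float32(96.1))
rim 28 (array([622.4,   2.7]), array([108.3, 147.4]), np.float32(96.9)) (array([626.2,   1.3]), array([108.9, 148.2]), np.float32(96.9))
rim 36 (array([622.6,   3. ]), array([106.8, 146. ]), np.float32(96.9)) (array([626.4,   1.6]), array([107.4, 146.8]), np.float32(96.9))
```

>>> move_arm --motion '[0,0,0,0,-0.02,0.04,1,0,0,0,0,0,0.02,1,0,0,0,0,0,0,0,0,0,0,0,0,0,0,0,0,0,0,0,0,0,0,0,0,0,0,0,0,0,0,0,0,0,0,0,0,0,0,0,0,0,0,0,0,0,0,0,0,0,0,0,0,0,0,0,0,0,0,0,0,0,0,0]'

```text
time: 18.13
tool_pos: [0.4408, 0.24, 0.005]
ee_rot: [3.141, -0.0, 1.781]
wrist_force: [-0.0, 0.0, -0.1]
width: 0.062
finger_force: 29.9
```

>>> move_arm --motion '[0,0,0,0,0,-0.15,0,0,0,0,0,0,-0.3,0,0,0,0,0,0,-0.3,0,0,0,0.063,0,0,-0.3,0,0,0,0.063,0,0,-0.2,0,0,0,0,0,0,0,0]'

```text
time: 18.63
tool_pos: [0.4432, 0.2411, 0.135]
ee_rot: [3.132, -0.003, 1.681]
wrist_force: [0.5, 0.0, -0.3]
width: 0.0618
finger_force: 29.9
```

```bash
python3 go.py .621 -.0015 .011 96.3;  python3 - <<'E'
from best import *
t=robot.snapshot("top")[:,:,::-1].copy();s=robot.snapshot("side")[:,:,::-1].copy()
cv2.imwrite("pics/top7.png",t);cv2.imwrite("pics/side7.png",s)
E
```

```text
t 18.6 pos [0.4432 0.2411 0.135 ] yaw 96.3
turn [ 0.012 -0.003  0.   ] shift after turn [-2.607  1.501  1.24 ] force [ 0.5  0.  -0.3] w 0.0618
```

>>> move_arm --motion '[0,0,0,-0.325,0.19,0,0,0,0,0,-0.325,0.19,0,0,0,0,0,-0.325,0.19,0,0,0,0,0,-0.325,0.19,0,0,0,0,0,-0.325,0.19,0,0,0,0,0,-0.325,0.19,0,0,0,0,0,-0.325,0.19,0,0,0,0,0,-0.325,0.19,0,0,0,0,0,0,0,0.25,0,0,0,0,0,0,0.25,0,0,0,0,0,0,0.2,0,0,0,0,0,0,0,0]'

```text
time: 19.73
tool_pos: [0.6144, -0.0016, 0.0502]
ee_rot: [-3.125, -0.003, 1.682]
wrist_force: [-1.8, -0.4, -2.4]
width: 0.0618
finger_force: 29.9
```

```bash
python3 go.py .621 -.0015 .0115 96.3
python3 - <<'E'
from best import *
t=robot.snapshot("top")[:,:,::-1].copy();s=robot.snapshot("side")[:,:,::-1].copy()
cv2.imwrite("pics/top8.png",t);cv2.imwrite("pics/side8.png",s)
for n,i,sd in(("top",t,(221,163)),("side",s,(210,197))):
    x=best(n,i,sd,.076,(45,140));print("block",n,x[1],*x[3])
E
```

```text
t 19.7 pos [ 0.6144 -0.0016  0.0502] yaw 96.35
turn [-0.021 -0.004  0.001] shift after turn [-0.007  0.066  0.387] force [-1.8 -0.4 -2.4] w 0.0618
block top 16 [599.4 226.5] [ 62.1 127.1] 72.3
block side 22 [585.3 233. ] [ 50.4 134. ] 92.0
```

>>> move_arm --motion '[0,0,0,0,0,0,0,0,0,0,0,0,0.08,0,0,0,0,0,0,0.08,0,0,0,0,0,0,0.06,0,0,0,0,0,0,0,0,0,0,0,0,0,0,0]'

```text
time: 20.33
tool_pos: [0.6198, -0.0016, 0.0371]
ee_rot: [-3.14, -0.0, 1.682]
wrist_force: [-0.1, -0.4, -1.1]
width: 0.062
finger_force: 29.9
```

>>> move_arm --motion '[0,0,0,0,0.01,0.07,0,0,0,0,0,0,0.07,0,0,0,0,0,0,0.06,0,0,0,0,0,0,0.04,0,0,0,0,0,0,0.015,0,0,0,0,0,0,0,0,0,0,0,0,0,0,0]'

```text
time: 20.92
tool_pos: [0.6214, -0.0016, 0.0122]
ee_rot: [3.141, 0.0, 1.682]
wrist_force: [0.3, -0.6, -0.5]
width: 0.0617
finger_force: 29.9
```

>>> move_arm --motion '[0,0,0,0,0,0.008,0,0,0,0,0,0,0.008,0,0,0,0,0,0,0,0]'

```text
time: 21.17
tool_pos: [0.6216, -0.0016, 0.011]
ee_rot: [3.141, 0.0, 1.681]
wrist_force: [-0.2, -0.6, -0.9]
width: 0.0615
finger_force: 29.9
```

>>> move_arm --motion '[0,0,0,0,0,0.008,0,0,0,0,0,0,0.008,0,0,0,0,0,0,0,0]'

```text
time: 21.42
tool_pos: [0.6216, -0.0016, 0.011]
ee_rot: [3.141, 0.0, 1.682]
wrist_force: [-2.1, 0.8, 6.4]
width: 0.0615
finger_force: 29.9
```

Contact at 11.0 mm is 6 mm above the 5.0 mm grasp height, so the sander is on the tray floor. Releasing.

>>> move_arm --motion '[0,0,0,0,0,-0.012,1,0,0,0,0,0,0,1,0,0,0,0,0,0,1,0,0,0,0,0,0,1,0,0,0,0,0,0,1,0,0,0,0,0,-0.2,1,0,0,0,0,0,-0.3,1,0,0,0,0,0,-0.4,1,0,0,0,0,0,-0.3,1,0,0,0,0,0,0,1]'

```text
time: 22.25
tool_pos: [0.6256, -0.0019, 0.1392]
ee_rot: [3.127, 0.003, 1.682]
wrist_force: [0.5, -0.1, 1.1]
width: 0.0942
finger_force: 0.0
```

```bash
python3 go.py .5625 -.253 .13 84
```

```text
t 22.2 pos [ 0.6256 -0.0019  0.1392] yaw 96.35
turn [0.019 0.002 0.274] shift after turn [-2.564 -0.365  0.092] force [ 0.5 -0.1  1.1] w 0.0942
```

>>> move_arm --motion '[0,0,0.137,0,0,0,1,0,0,0.137,0,0,0,1,0,0,0,-0.366,-0.047,0,1,0,0,0,-0.366,-0.047,0,1,0,0,0,-0.366,-0.047,0,1,0,0,0,-0.366,-0.047,0,1,0,0,0,-0.366,-0.047,0,1,0,0,0,-0.366,-0.047,0,1,0,0,0,-0.366,-0.047,0,1,0,0,0,0,0,0,1,0,0,0,0,0,0,1,0,0,0,0,0,0,1]'

```text
time: 23.25
tool_pos: [0.5617, -0.2526, 0.1296]
ee_rot: [-3.141, -0.001, 1.466]
wrist_force: [-0.7, 0.6, 0.9]
width: 0.0941
finger_force: 0.0
```

```bash
python3 go.py .5625 -.253 .004 84
python3 - <<'E'
from best import *
t=robot.snapshot("top")[:,:,::-1].copy();s=robot.snapshot("side")[:,:,::-1].copy()
cv2.imwrite("pics/top9.png",t);cv2.imwrite("pics/side9.png",s)
def px(n,X):
    c=C[n];q=np.array(c["R"])@X+c["t"];d=q[:2]/q[2];d=d*(1+c["k1"]*(d@d));return tuple(int(round(v)) for v in d*[c["fx"],c["fy"]]+[c["cx"],c["cy"]])
for k,X,sz in(("block",(.632,.183,.076),(45,140)),("sander",(.6215,-.001,.035),(63,111))):
    R=[]
    for n,i in(("top",t),("side",s)):
        b=best(n,i,px(n,np.array(X)),X[2],sz,4);R.append(b[2]);print(k,n,px(n,np.array(X)),b[1],*b[3])
    x,e=tri(quadc(R[0]),quadc(R[1]));print("  tri",np.round(x*1000,1),round(e*1000,1))
E
```

```text
t 23.2 pos [ 0.5617 -0.2526  0.1296] yaw 83.98
turn [-0.001 -0.001 -0.   ] shift after turn [-0.003  0.009  1.256] force [-0.7  0.6  0.9] w 0.0941
block top (221, 160) 4 [634.7 171.4] [ 44.4 118.8] 95.5
block side (207, 190) 4 [644.5 173.4] [ 68.8 165.1] 90.4
  tri [650.5 162.6  60.6] 14.0
sander top (264, 154) 5 [622.9  -4. ] [ 62.4 103.7] 93.9
sander side (238, 175) 4 [607.3  -7.2] [ 59.5 110. ] 117.2
  tri [637.8 -22.   40.2] 3.8
```

>>> move_arm --motion '[0,0,0,0,0.005,0.25,1,0,0,0,0,0,0.3,1,0,0,0,0,0,0.3,1,0,0,0,0,0,0.2,1,0,0,0,0,0,0.1,1,0,0,0,0,0,0.05,1,0,0,0,0,0,0,1,0,0,0,0,0,0,1,0,0,0,0,0,0,1]'

```text
time: 24.1
tool_pos: [0.5638, -0.2535, 0.0125]
ee_rot: [3.138, 0.002, 1.467]
wrist_force: [0.1, -0.1, 0.7]
width: 0.094
finger_force: 0.0
```

```bash
python3 go.py .5625 -.253 .004 84
python3 - <<'E'
import cv2,numpy as np
t=cv2.imread("pics/top9.png");s=cv2.imread("pics/side9.png")
cv2.imwrite("pics/v8.png",np.vstack([cv2.resize(t[140:185,195:295],(660,297),interpolation=2),cv2.resize(s[155:225,180:280],(429,300),interpolation=2)[:, :].copy() if 0 else cv2.copyMakeBorder(cv2.resize(s[155:225,180:280],(429,300),interpolation=2),0,0,0,231,0)]))
E
```

```text
t 24.1 pos [ 0.5638 -0.2535  0.0125] yaw 84.04
turn [0.005 0.002 0.001] shift after turn [ 0.003 -0.014  0.085] force [ 0.1 -0.1  0.7] w 0.094
```

View pics/v8.png

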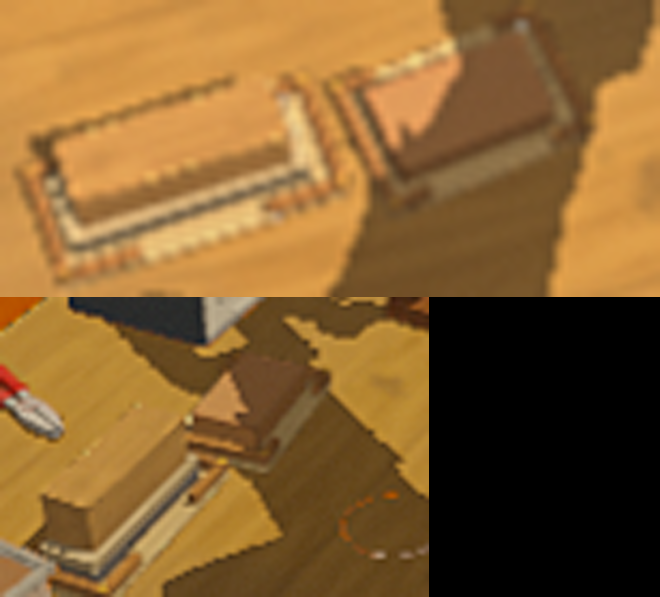

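The sander is flat in its tray and the block is square on the stone. On the z = 31 mm plane in the 6.6x top crop, the block's near bottom edge runs (88,222)-(292,165) and the stone's near edge runs (68,240)-(312,174). I'll check how well they are centred.

Run:
```python
from h import *
f=lambda L,z:plane("top",np.array(L)/6.6+[194.6,139.6],z)*1000
ax=np.array([np.cos(np.radians(91.9)),np.sin(np.radians(91.9))])
for k,L,z in(("blockbottom",[(88,222),(292,165)],.031),("stone",[(68,240),(312,174)],.031),("blocktop",[(55,145),(278,78),(80,205)],.076),("sander far/near",[(362,90),(525,27),(405,175),(565,112)],.0345)):
    X=f(L,z);print(k,np.round(X[:,:2],1).tolist(),"along",np.round(X[:,:2]@ax,1),"mid",np.round(X[:,:2].mean(0),1))
```

```text
blockbottom [[612.7, 248.5], [610.9, 115.0]] along [228.   94.7] mid [611.8 181.7]
stone [[604.8, 263.7], [601.2, 104.7]] along [243.5  84.7] mid [603.  184.2]
blocktop [[649.3, 254.3], [650.9, 110.1], [606.1, 250.3]] along [232.6  88.5 230.1] mid [635.4 204.9]
sander far/near [[645.5, 57.5], [656.0, -55.9], [581.2, 49.3], [591.6, -61.1]] along [ 36.1 -77.6  30.  -80.7] mid [618.6  -2.6]
```

Lengthwise the block and stone centres agree within about 2 mm. Across the width, the recorded TCP poses at the two releases put them within about 1.5 mm. Now I grip the board.

>>> move_arm --motion '[0,0,0,0,-0.01,0.04,1,0,0,0,0,0,0.02,1,0,0,0,0,0,0,0,0,0,0,0,0,0,0,0,0,0,0,0,0,0,0,0,0,0,0,0,0,0,0,0,0,0,0,0,0,0,0,0,0,0,0,0,0,0,0,0,0,0,0,0,0,0,0,0,0,0,0,0,0,0,0,0]'

```text
time: 25.02
tool_pos: [0.5615, -0.2529, 0.0044]
ee_rot: [3.141, 0.0, 1.466]
wrist_force: [0.4, -0.1, 0.4]
width: 0.06
finger_force: 30.0
```

>>> move_arm --motion '[0,0,0,0,0,-0.15,0,0,0,0,0,0,-0.3,0,0,0,0,0,0,-0.3,0,0,0,-0.137,0,0,-0.3,0,0,0,-0.137,0,0,-0.1,0,0,0,0,0,0,0,0,0,0,0,0,0,0,0,0,0,0,0,0,0,0]'

```text
time: 25.68
tool_pos: [0.5603, -0.2523, 0.1172]
ee_rot: [-3.139, -0.002, 1.679]
wrist_force: [0.2, -0.3, -0.4]
width: 0.0597
finger_force: 30.0
```

```bash
python3 go.py .6213 -.0018 .04 96.3
python3 - <<'E'
from best import *
t=robot.snapshot("top")[:,:,::-1].copy();s=robot.snapshot("side")[:,:,::-1].copy()
cv2.imwrite("pics/top10.png",t);cv2.imwrite("pics/side10.png",s)
def px(n,X):
    c=C[n];q=np.array(c["R"])@X+c["t"];d=q[:2]/q[2];d=d*(1+c["k1"]*(d@d));return tuple(int(round(v)) for v in d*[c["fx"],c["fy"]]+[c["cx"],c["cy"]])
for k,X,sz in(("sander",(.6215,-.001,.0345),(63,111)),):
    for n,i in(("top",t),("side",s)):
        b=best(n,i,px(n,np.array(X)),X[2],sz,4);print(k,n,b[1],*b[3])
E
```

```text
t 25.7 pos [ 0.5603 -0.2523  0.1172] yaw 96.22
turn [-0.004 -0.002 -0.002] shift after turn [2.423 0.881 0.772] force [ 0.2 -0.3 -0.4] w 0.0597
sander top 11 [658.4 300.5] [73.2 97.3] 177.1
sander side 5 [607.6 -20.4] [ 64.2 112.2] 119.4
```

>>> move_arm --motion '[0,0,0,0.347,0.125,0,0,0,0,0,0.347,0.125,0,0,0,0,0,0.347,0.125,0,0,0,0,0,0.347,0.125,0,0,0,0,0,0.347,0.125,0,0,0,0,0,0.347,0.125,0,0,0,0,0,0.347,0.125,0,0,0,0,0,0,0,0.2,0,0,0,0,0,0,0.2,0,0,0,0,0,0,0.1,0,0,0,0,0,0,0,0,0,0,0,0,0,0,0]'

```text
time: 26.78
tool_pos: [0.6205, -0.0021, 0.0677]
ee_rot: [-3.138, -0.001, 1.68]
wrist_force: [1.0, -1.2, 0.2]
width: 0.0599
finger_force: 30.0
```

>>> move_arm --motion '[0,0,0,0,0,0.05,0,0,0,0,0,0,0.05,0,0,0,0,0,0,0.02,0,0,0,0,0,0,0,0,0,0,0,0,0,0,0,0,0,0,0,0,0,0]'

```text
time: 27.28
tool_pos: [0.6217, -0.0019, 0.0577]
ee_rot: [3.141, 0.0, 1.681]
wrist_force: [0.3, 0.7, -1.0]
width: 0.0599
finger_force: 30.0
```

```bash
python3 go.py .6213 -.0018 .039 96.3
```

```text
t 27.3 pos [ 0.6217 -0.0019  0.0577] yaw 96.33
turn [0.001 0.    0.001] shift after turn [ 0.002 -0.004  0.187] force [ 0.3  0.7 -1. ] w 0.0599
```

>>> move_arm --motion '[0,0,0,0,0,0.06,0,0,0,0,0,0,0.06,0,0,0,0,0,0,0.04,0,0,0,0,0,0,0.015,0,0,0,0,0,0,0,0,0,0,0,0,0,0,0]'

```text
time: 27.78
tool_pos: [0.6214, -0.0018, 0.0395]
ee_rot: [-3.141, 0.0, 1.682]
wrist_force: [-0.0, 0.8, 0.3]
width: 0.0599
finger_force: 30.0
```

>>> move_arm --motion '[0,0,0,0,0,0.006,0,0,0,0,0,0,0.006,0,0,0,0,0,0,0,0]'

```text
time: 28.03
tool_pos: [0.6215, -0.0018, 0.0386]
ee_rot: [3.142, 0.0, 1.682]
wrist_force: [0.2, -0.0, -1.0]
width: 0.0594
finger_force: 30.0
```

>>> move_arm --motion '[0,0,0,0,0,0.006,0,0,0,0,0,0,0.004,0,0,0,0,0,0,0,0]'

```text
time: 28.28
tool_pos: [0.6216, -0.0018, 0.0384]
ee_rot: [3.141, 0.0, 1.682]
wrist_force: [-0.3, 0.3, 3.3]
width: 0.06
finger_force: 30.0
```

>>> move_arm --motion '[0,0,0,0,0,-0.006,1,0,0,0,0,0,0,1,0,0,0,0,0,0,1,0,0,0,0,0,0,1,0,0,0,0,0,0,1,0,0,0,0,0,-0.2,1,0,0,0,0,0,-0.3,1,0,0,0,0,0,-0.4,1,0,0,0,0,0,-0.4,1,0,0,0,0,0,0,1]'

```text
time: 29.12
tool_pos: [0.626, -0.0021, 0.179]
ee_rot: [3.124, 0.004, 1.682]
wrist_force: [0.6, 0.1, 1.4]
width: 0.0941
finger_force: 0.0
```

>>> move_arm --motion '[0,0,0,-0.32,-0.25,0,1,0,0,0,-0.32,-0.25,0,1,0,0,0,-0.32,-0.25,0,1,0,0,0,-0.32,-0.25,0,1,0,0,0,-0.32,-0.25,0,1,0,0,0,-0.32,-0.25,0,1,0,0,0,-0.32,-0.25,0,1,0,0,0,-0.32,-0.25,0,1,0,0,0,-0.32,-0.25,0,1,0,0,0,-0.32,-0.25,0,1,0,0,0,-0.32,-0.25,0,1,0,0,0,-0.32,-0.25,0,1]'

```text
time: 30.12
tool_pos: [0.3644, -0.4181, 0.1682]
ee_rot: [3.141, 0.001, 1.681]
wrist_force: [1.3, -0.1, 0.7]
width: 0.0941
finger_force: 0.0
```

Run:
```python
from best import *
t=robot.snapshot("top")[:,:,::-1].copy();s=robot.snapshot("side")[:,:,::-1].copy()
cv2.imwrite("pics/top11.png",t);cv2.imwrite("pics/side11.png",s)
def px(n,X):
    c=C[n];q=np.array(c["R"])@X+c["t"];d=q[:2]/q[2];d=d*(1+c["k1"]*(d@d));return d*[c["fx"],c["fy"]]+[c["cx"],c["cy"]]
for k,X,sz in(("block",(.632,.183,.076),(45,140)),("board",(.621,-.002,.0545),(60,90))):
    for n,i in(("top",t),("side",s)):
        p=tuple(int(round(v)) for v in px(n,np.array(X)));b=best(n,i,p,X[2],sz,3);print(k,n,p,i[p[1],p[0]],b[1],*b[3])
# exposed sander beyond the board ends: brightness along the axis at z=.0345
ax=np.array([np.cos(np.radians(96.3)),np.sin(np.radians(96.3))]);lat=np.array([ax[1],-ax[0]])
for o in(-.02,0,.02):
    r=[t[tuple(np.round(px("top",[*(np.array([.6215,-.0018])+ax*u+lat*o),.0345])).astype(int)[::-1])].tolist() for u in np.arange(-.075,.076,.005)]
    print(o,[x[2] for x in r])
```

```text
block top (221, 160) [ 79 151 216] 7 [634.4 172.9] [ 44.8 121.4] 94.9
block side (207, 190) [ 59 134 183] 4 [641.5 159.2] [ 52.2 162.9] 106.7
board top (265, 152) [ 46  91 159] 6 [622.   -3.8] [60.7 83. ] 95.8
board side (238, 171) [ 29  79 141] 9 [619.3   0.7] [59.7 87.6] 96.7
-0.02 [216, 203, 194, 212, 233, 166, 150, 156, 163, 125, 143, 153, 163, 169, 131, 150, 162, 169, 142, 156, 164, 157, 162, 107, 111, 216, 215, 109, 176, 165, 147]
0 [211, 216, 210, 165, 201, 172, 159, 161, 159, 157, 155, 160, 159, 158, 161, 160, 161, 157, 158, 158, 157, 157, 156, 104, 108, 214, 202, 102, 194, 160, 108]
0.02 [200, 185, 201, 164, 207, 175, 151, 152, 152, 153, 152, 151, 152, 156, 156, 159, 157, 159, 161, 162, 162, 161, 157, 111, 151, 236, 203, 107, 155, 163, 147]
```

```bash
python3 -c "
from bench import robot
print(robot.close_job())"
```

```text
the job is handed in; nothing more can be done
None
```

The job is handed in at about 30 s: the stone with the square block on it is in the long tray, and the sander with the dark board on it is in the short tray. The top pieces measured within about 2 mm of centre, though the block's sideways fit relies on the arm's release positions because the pictures were too rough to confirm it.

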